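Snap the food box lid shut all round

ROBOT

A 6-joint arm with a two-finger parallel gripper is mounted at the origin on a cart in front of the work surface, level with it; the furniture and walls round the work are solid. World frame = base frame: x ahead of the robot, y to its left, z up, the work surface at z = 0. Lengths are in m, angles in degrees, forces in N, time in s.
With the tool pointing down it reaches from about 0.25 to 0.725 m from the base axis. Payload 9.7 kg.
Tool frame: the origin (TCP) lies at the very end of the fingers, on their centre line; the grasp point (between the pads) lies 19 mm behind it; z points along the fingers, y is the line along which they close (so a half turn about z gives the same grasp; the last joint's range is limited). The gripper opens to 85 mm and grips with 20 to 120 N. Pads are 22 mm wide; open, the fingers measure 114 mm over their backs; the gripper's body (76 mm by 85 mm) begins 54 mm behind the grasp point. The pads swing forward as they close: fully open they stand 13 mm farther back than shut.
Start: joints at [-66.234, 4.979, 10.078, 95.1, 0, 90], TCP at [0.222, -0.503, 0.2] pointing down, gripper open.
Joint ranges: [-179.16, 179.16], [-48.56, 103.87], [-65.8, 70.77], [-126.05, 130.52], [-82.76, 87.17], [-180, 180]. Speed limits (degrees/s): [127.2, 127.2, 147.25, 180, 180, 180].

INTERFACE

Orientations are given as [roll, pitch, yaw] about the fixed x, y, z axes, in that order (R = Rz(yaw) Ry(pitch) Rx(roll)).
In Python, from workcell import bot, viewer, finder gives the robot as it stands. The module is installed in compiled form; this text tells all that it offers.
- The arm moves only by the shell command python3 -m inch 'ROWS' [FORCE]. ROWS is JSON, a list that holds one entry, the list of rows, each a list of 7 numbers: the opening in per cent of the stroke, from 0 (shut) to 100 (fully open), then the shift along the tool's x, y, z in mm, then the turn, a rotation vector about the tool's x, y, z in degrees. In form: [[[grip, tx, ty, tz, ax, ay, az], ...]]. A call has 1 to 8 rows; each row shifts and turns the commanded pose from where the row before left it, along the tool's axes as they then stand; what a row does not reach is not made up. A row lasts 1/8 s, in which the tool goes at most 62.5 mm and 10.7 degrees, less where a joint would pass 70% of its speed; a pose out of reach is approached as far as the arm can. A call with a gripper value outside its range is refused whole. The fingers move at their own pace and stop on an object; FORCE is the grip in N (left out, the last holds). Time passes only in rows, so rows that do not move let the fingers close. It gives the time, the measured TCP pose, the force, the opening and the grip force at its end, in the units of the state.
- bot.get_obs(): the state, without advancing time (a new reading comes with each control period).
- viewer.camera(name): name is "scene" or "top" or "wrist"; returns a dict with "pixels" (384x512x3 uint8, red, green, blue), "vfov" (degrees; the focal length in pixels is half the picture's height over the tangent of half this angle, whatever the lens; pixels are square), "cx", "cy" (the principal point, pixels), "R" (3x3) and "t" (3): a world point X has camera coordinates R X + t. Camera axes: x right, y down, z forward; pixel columns grow to the right and rows downward; lengths in m; the calibration is good to about 2 mm. The wrist camera is an equidistant fisheye: a pixel r from the principal point sees the ray r / f radians off the axis. A picture is of the moment at which its call begins. There is no depth.
- bot.job_done(): hands the job in; it is judged then, once.
Trained networks look in the newest picture that a camera, given by its name, has taken for a name from the list of things; names that differ only in an ending like _2 or _b are one class to them, and where a whole thing is asked for, a point or a joint stands for the part that bears it (a point fixed in the world has none). Each returns a list of dicts, best first, with "conf" (0 to 1); they miss things now and then, are a little off and sometimes report something else, mostly with a low value. They report only what shows in the picture. A call takes as long as a camera call. They do not tell look-alikes from the thing itself.
- finder.outline_of(camera, thing): "pixels" (384x512 bool, what is visible of it) and "extent" ([centre column, centre row, width, height] in pixels, round what is visible of it).
- finder.mark_of(camera, thing): "position" ([column, row] in pixels: a listed point, or the origin of a listed thing).
The state is a dict: "time": time; "q": joint angles; "qd": joint speeds; "joint_efforts": joint torques, N m; "ee_pos": TCP position; "tcp_rot": TCP orientation; "wrist_force": force on the tool from outside, world axes, zero at the start; "torque": the same for the moment, N m; "opening": finger opening in m; "grasp_force": force on a finger pad.
Only numpy, scipy, OpenCV 4.12 (cv2) and the standard library are available. Lean on these libraries where they do the work, as an engineer would, in place of code of your own. Each camera call takes 0.05 s, during which the arm holds its last target. There are 200 camera calls.

TASK

The white lid of the clear biscuit box has been laid on, but its four blue rim sections, one on each side, still stand up, some more than others. Press each blue section down with the fingertips until all four have snapped fully shut and lie flush with the lid. Leave the box standing where it is, without picking it up or shoving it about, and do not disturb the tumbler, spice jar and tin beside it.

Things in the scene. Friction and masses are not known exactly. Their poses are not given: they have to be found in the camera images.
- food_box: loose clear plastic box of biscuits with a white lid, 0.7 to 1.1 kg, stands on the worktop. Origin at the centre of its underside, z up; 130 mm along its x, 180 mm along its y; the lid measures 144 mm (x) by 194 mm (y) and its top is 68 mm above the worktop. A blue hinged rim section is let into each side of the lid, the four white corners are fixed.
- rim_near (a joint): blue rim section on the box's -x side (towards the robot at yaw 0): 0 = fully up (8 mm at its free outer edge), 0.26 rad = snapped shut and flush; starts at 0 to 0.12. Hinged along its inner edge, 40 mm from the box's centre, level with the lid's top. Tight fit, no spring: pressing on its ribs takes about 8 N all the way to a hard stop, and it stays wherever it is left.
- press_near (a point): point to press, on top of the blue section on the -x side (towards the robot at yaw 0), on its ribs, 24 mm out from its hinge and in the middle of its length; the section is 31 mm wide and 118 mm long. It moves with the section: 74 mm above the worktop when fully up, 68 mm when shut.
- rim_far (a joint): blue rim section on the box's +x side: 0 = fully up (8 mm at its free outer edge), 0.26 rad = snapped shut and flush; starts at 0 to 0.12. Hinged along its inner edge, 40 mm from the box's centre, level with the lid's top. Tight fit, no spring: pressing on its ribs takes about 8 N all the way to a hard stop, and it stays wherever it is left.
- press_far (a point): point to press, on top of the blue section on the +x side, on its ribs, 24 mm out from its hinge and in the middle of its length; the section is 31 mm wide and 118 mm long. It moves with the section: 74 mm above the worktop when fully up, 68 mm when shut.
- rim_left (a joint): blue rim section on the box's +y side: 0 = fully up (8 mm at its free outer edge), 0.26 rad = snapped shut and flush; starts at 0 to 0.12. Hinged along its inner edge, 65 mm from the box's centre, level with the lid's top. Tight fit, no spring: pressing on its ribs takes about 8 N all the way to a hard stop, and it stays wherever it is left.
- press_left (a point): point to press, on top of the blue section on the +y side, on its ribs, 24 mm out from its hinge and in the middle of its length; the section is 31 mm wide and 68 mm long. It moves with the section: 74 mm above the worktop when fully up, 68 mm when shut.
- rim_right (a joint): blue rim section on the box's -y side: 0 = fully up (8 mm at its free outer edge), 0.26 rad = snapped shut and flush; starts at 0 to 0.12. Hinged along its inner edge, 65 mm from the box's centre, level with the lid's top. Tight fit, no spring: pressing on its ribs takes about 8 N all the way to a hard stop, and it stays wherever it is left.
- press_right (a point): point to press, on top of the blue section on the -y side, on its ribs, 24 mm out from its hinge and in the middle of its length; the section is 31 mm wide and 68 mm long. It moves with the section: 74 mm above the worktop when fully up, 68 mm when shut.
- tumbler: loose clear glass tumbler, 80 mm wide, 91 mm high, origin under its centre; stands on the box's +y side
- spice_jar: loose spice jar with green cap, 46 mm wide, 106 mm high, origin under its centre; stands on the box's -y side
- bean_tin: loose food tin, 75 mm wide, 58 mm high, origin under its centre; stands on the box's +x side
Mind the look-alikes: they are no part of the job. Leave any green look-alike of the bean_tin alone.

How it is judged:
By the outcome, as a careful person would: the job done as asked, in the order asked, and still so for the second after the job is handed in, with the robot touching nothing.
It also fails if it takes over 38 s, if anything falls off the work surface, if the arm or the gripper's body presses on something with over 40 N, if the wrist force passes 120 N, or if a joint passes its speed limit or range.

## Working session

There is one attempt and no reset: what is moved stays moved. The work goes in short steps, Python scripts to look and compute and a shell command to move; the robot and the scene stay as the last step left them, time stands still between calls to the robot, and variables do not carry over. Pictures are saved under pics/ and viewed, at most 10 in all, crops included, and the job is handed in when it is done.

```bash
mkdir -p pics; cat > h.py <<'E'
from workcell import bot, viewer, finder
import numpy as np, cv2
def ray(c,uv):
    f=192/np.tan(np.radians(c["vfov"]/2)); d=np.array([(uv[0]-c["cx"])/f,(uv[1]-c["cy"])/f,1.])
    R=np.array(c["R"]); return -R.T@c["t"], R.T@d
def onz(c,uv,z):
    o,d=ray(c,uv); return o+d*(z-o[2])/d[2]
def proj(c,X):
    f=192/np.tan(np.radians(c["vfov"]/2)); p=np.array(c["R"])@X+c["t"]; return [c["cx"]+f*p[0]/p[2],c["cy"]+f*p[1]/p[2]]
E
python3 - <<'E'
from h import *
o=bot.get_obs(); print(o["time"],o["ee_pos"],o["tcp_rot"],o["wrist_force"])
ims=[]
for n in ("top","scene"):
    c=viewer.camera(n); ims.append(c["pixels"])
    print(n,c["vfov"],-np.array(c["R"]).T@c["t"])
    for p,z in [("food_box",0),("press_near",.072),("press_far",.072),("press_left",.072),("press_right",.072),("tumbler",0),("spice_jar",0),("bean_tin",0)]:
        for m in finder.mark_of(n,p)[:2]: print(p,round(m["conf"],2),np.round(m["position"]),np.round(onz(c,m["position"],z),3))
    cv2.imwrite(f"pics/{n}0.png",c["pixels"][:,:,::-1])
E
```

```text
0.0 [ 0.22153694 -0.50309896  0.19894648] [-1.79919875e+02  1.50990805e-03  2.37652176e+01] [-0.78095378 -0.27819663  0.30974488]
top 54.93732292136265 [ 0.44701616 -0.08909709  0.93912206]
food_box 0.63 [250. 207.] [ 0.553 -0.072  0.   ]
press_near 0.86 [256. 228.] [ 0.496 -0.088  0.072]
press_far 0.83 [248. 178.] [ 0.613 -0.067  0.072]
press_left 0.62 [215. 207.] [0.543 0.009 0.072]
press_left 0.48 [255. 227.] [ 0.498 -0.086  0.072]
press_right 0.62 [288. 198.] [ 0.569 -0.162  0.072]
tumbler 0.95 [182. 201.] [0.565 0.102 0.   ]
spice_jar 0.76 [323. 186.] [ 0.61  -0.258  0.   ]
bean_tin 0.71 [299. 143.] [ 0.724 -0.197  0.   ]
bean_tin 0.67 [374. 168.] [ 0.661 -0.392  0.   ]
scene 54.793491618924016 [-0.04600896  0.6202105   0.61946169]
food_box 0.61 [256. 212.] [ 0.568 -0.091  0.   ]
press_near 0.82 [274. 201.] [ 0.5   -0.088  0.072]
press_far 0.66 [240. 188.] [ 0.621 -0.078  0.072]
press_far 0.63 [272. 183.] [ 0.569 -0.165  0.072]
press_left 0.68 [239. 210.] [0.54  0.012 0.072]
press_right 0.71 [274. 185.] [ 0.557 -0.157  0.072]
spice_jar 0.69 [281. 189.] [ 0.599 -0.255  0.   ]
bean_tin 0.91 [242. 187.] [ 0.707 -0.176  0.   ]
bean_tin 0.89 [277. 253.] [0.403 0.016 0.   ]
```

```bash
python3 - <<'E'
from h import *
a=cv2.imread("pics/top0.png")[110:260,150:400]
a=cv2.resize(a,None,fx=3.2,fy=3.2,interpolation=cv2.INTER_CUBIC)[:480,:800]
cv2.imwrite("pics/t0z.png",a)
E
```

```text
(no output)
```

View pics/t0z.png

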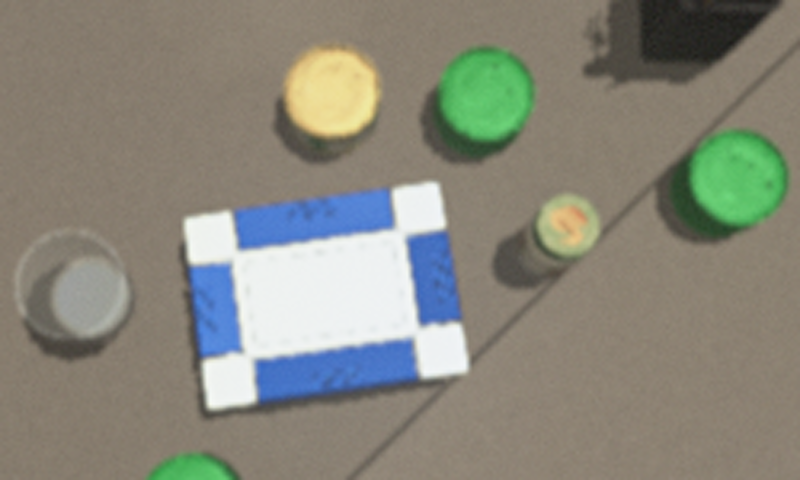

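The top view shows the box (crop corners about (185,215), (438,182), (468,372), (207,408)), with all four blue sections visible and their ribs at mid-length; the tumbler is left, the jar right, the tin beyond the far side.

```bash
cat >> h.py <<'E'
def goto(P,yaw_deg):
    o=bot.get_obs(); y=np.radians(yaw_deg); d=np.array(P)-o["ee_pos"]
    X=np.array([np.cos(y),np.sin(y),0]);Y=np.array([np.sin(y),-np.cos(y),0])
    return np.round(1000*np.array([d@X,d@Y,-d[2]]),1)
def press(ctr,yaw):
    y=np.radians(yaw);x=np.array([np.cos(y),np.sin(y)]);l=np.array([-x[1],x[0]])
    return dict(near=ctr-.064*x,far=ctr+.064*x,left=ctr+.089*l,right=ctr-.089*l)
E
python3 - <<'E'
from h import *
c=viewer.camera("top")
k=np.array([[185,215],[438,182],[468,372],[207,408]])/3.2+[150,110]
P=np.array([onz(c,p,.068)[:2] for p in k]); ctr=P.mean(0)
ex=(P[0]+P[1]-P[2]-P[3])/2; ey=(P[0]+P[3]-P[1]-P[2])/2
print(P.round(3),ctr,np.linalg.norm(ex),np.linalg.norm(ey),np.degrees(np.arctan2(ex[1],ex[0])),np.degrees(np.arctan2(-ey[0],ey[1])))
for n in("top","scene"):
  c=viewer.camera(n)
  m=finder.outline_of(n,"food_box")[0]["pixels"]
  print(m.sum())
yaw=9
for n,p in press(ctr,yaw).items(): print(n,p.round(4),goto([*p,.09],23.8))
E
```

```text
[[ 0.615  0.03 ]
 [ 0.645 -0.16 ]
 [ 0.502 -0.183]
 [ 0.472  0.007]] [ 0.55840921 -0.07666897] 0.14458045499817643 0.19253810819772835 9.09508985131435 9.035979047618921
5029
2931
near [ 0.4952 -0.0867] [ 418.4 -270.9  109.7]
far [ 0.6216 -0.0667] [ 542.2 -238.2  109.7]
left [0.5445 0.0112] [ 503.  -340.6  109.7]
right [ 0.5723 -0.1646] [ 457.6 -168.5  109.7]
```

```bash
python3 -m inch '[[[0,57,-21,0,0,0,0],[0,57,-21,0,0,0,0],[0,57,-21,0,0,0,0],[0,57,-21,0,0,0,0],[0,57,-21,0,0,0,0],[0,57,-21,0,0,0,0],[0,57,-21,0,0,0,7.4],[0,57,-21,40,0,0,7.4]]]'
python3 - <<'E'
from h import *
o=bot.get_obs();print(o["tcp_rot"],o["opening"])
for n,p in press(np.array([.5584,-.0767]),9.05).items(): print(n,goto([*p,.085],o["tcp_rot"][2]))
E
```

```text
time: 2.15
ee_pos: [0.5722, -0.1753, 0.1676]
tcp_rot: [179.9, -0.3, 8.8]
wrist_force: [0.5, -1.1, -0.2]
opening: -0.0001
grasp_force: 0.0
[179.87202703  -0.27239274   8.78115737] -6.1922599989159e-05
near [-62.5 -99.3  82.6]
far [ 65.5 -99.9  82.6]
left [   1.  -188.6   82.6]
right [  1.9 -10.6  82.6]
```

```bash
python3 -m inch '[[[0,2,-10.5,40,0,0,0],[0,0,0,32,0,0,0],[0,0,0,0,0,0,0]]]'
python3 - <<'E'
from h import *
c=viewer.camera("wrist"); cv2.imwrite("pics/w1.png",c["pixels"][:,:,::-1])
s=viewer.camera("scene"); cv2.imwrite("pics/s1.png",cv2.resize(s["pixels"][120:290,170:370,::-1],None,fx=3,fy=3))
E
```

```text
time: 2.52
ee_pos: [0.5684, -0.1655, 0.0908]
tcp_rot: [-179.9, 0.2, 9.0]
wrist_force: [0.1, -0.4, 0.6]
opening: 0.0002
grasp_force: 0.0
```

View pics/w1.png

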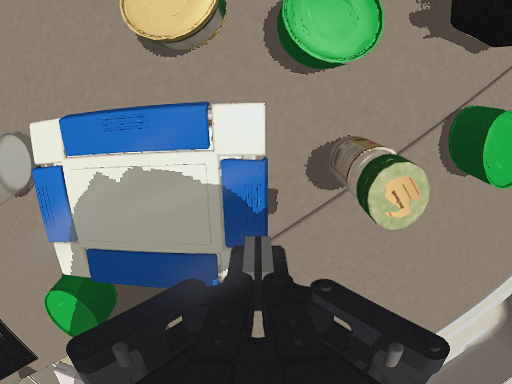

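View pics/s1.png

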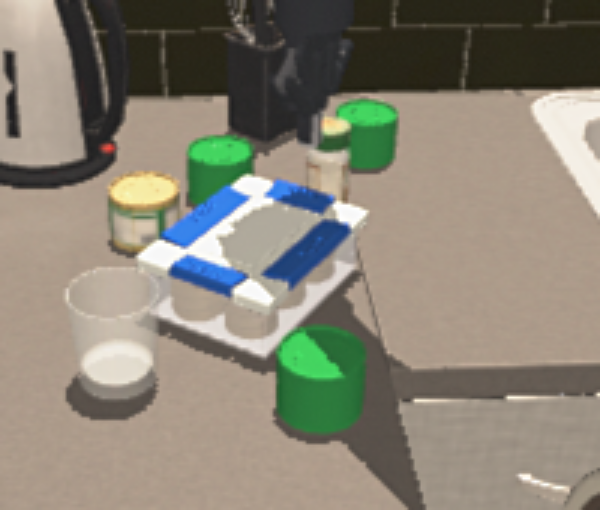

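The wrist view shows the right section (about (245,200)) and the fingertips (about (258,240)); in the scene crop the tips (about (312,143)) look further off than the section (295,197), so I check by projection.

```bash
python3 - <<'E'
from h import *
o=bot.get_obs();print(o["ee_pos"],o["time"],o["q"])
s=viewer.camera("scene");cr=lambda p:np.round((np.array(p)-[170,120])*3)
print("tip",cr(proj(s,o["ee_pos"])))
C=np.array([.5584,-.0767])
for n,p in press(C,9.05).items(): print(n,cr(proj(s,np.array([*p,.07]))))
y=np.radians(9.05);x=np.array([np.cos(y),np.sin(y)]);l=np.array([-x[1],x[0]])
for a in(-1,1):
  for b in(-1,1): print(a,b,cr(proj(s,np.array([*(C+a*.072*x+b*.097*l),.068]))))
w=viewer.camera("wrist")
def pw(X):
  f=192/np.tan(np.radians(w["vfov"]/2)); p=np.array(w["R"])@X+w["t"]; r=np.hypot(p[0],p[1]); th=np.arctan2(r,p[2]); return np.round([w["cx"]+f*th*p[0]/r,w["cy"]+f*th*p[1]/r])
print("w tip",pw(o["ee_pos"]))
for n,p in press(C,9.05).items(): print(n,pw(np.array([*p,.07])))
E
```

```text
[ 0.57004818 -0.16643353  0.09449251] 2.625 [-1.62756927e+01  1.01083567e+01  4.12383891e+00  8.39683174e+01
 -3.92529506e-04  1.54770456e+02]
tip [307. 169.]
near [315. 246.]
far [203. 209.]
left [205. 269.]
right [304. 190.]
-1 -1 [370. 207.]
-1 1 [268. 300.]
1 -1 [249. 170.]
1 1 [137. 251.]
w tip [259. 225.]
near [152. 277.]
far [131. 122.]
left [ 51. 205.]
right [256. 207.]
```

```bash
python3 -m inch '[[[0,0,0,6,0,0,0],[0,0,0,6,0,0,0],[0,0,0,3,0,0,0],[0,0,0,0,0,0,0]]]'; python3 - <<'E'
from h import *
o=bot.get_obs();print(o["ee_pos"],o["time"],o["wrist_force"],o["torque"])
s=viewer.camera("scene"); cv2.imwrite("pics/s2.png",cv2.resize(s["pixels"][120:270,190:340,::-1],None,fx=4,fy=4))
E
```

```text
time: 3.22
ee_pos: [0.5696, -0.1662, 0.078]
tcp_rot: [-180.0, 0.0, 9.0]
wrist_force: [-0.5, -0.3, -1.2]
opening: 0.0
grasp_force: 0.0
[ 0.56961739 -0.16616367  0.07795504] 3.225 [-0.47932748 -0.26168223 -1.16206053] [-0.04316462 -0.0396596  -0.00286606]
```

View pics/s2.png

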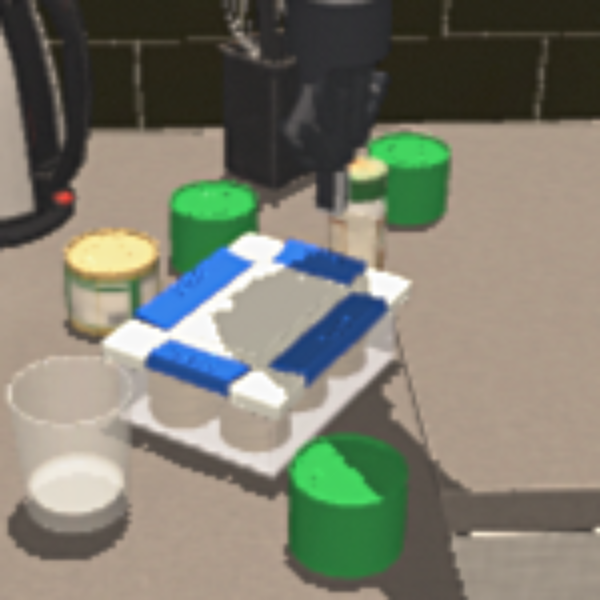

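The fingertips (about (333,208) in the crop) are still clearly above the right section (322,262), with no contact; so the true tips sit somewhat above the stated TCP. I go down by feel.

```bash
python3 -m inch '[[[0,0,0,4,0,0,0],[0,0,0,4,0,0,0],[0,0,0,0,0,0,0]]]'
```

```text
time: 3.65
ee_pos: [0.5696, -0.1662, 0.0698]
tcp_rot: [-180.0, 0.0, 9.0]
wrist_force: [-0.3, -0.4, -0.1]
opening: -0.0002
grasp_force: 0.0
```

```bash
python3 -m inch '[[[0,0,0,4,0,0,0],[0,0,0,0,0,0,0]]]'
```

```text
time: 3.9
ee_pos: [0.5696, -0.1661, 0.0659]
tcp_rot: [-180.0, 0.0, 9.0]
wrist_force: [0.4, 0.3, -0.2]
opening: -0.0001
grasp_force: 0.0
```

```bash
python3 - <<'E'
from h import *
a=viewer.camera("wrist")["pixels"][130:290,150:350,::-1]
b=viewer.camera("scene")["pixels"][130:250,200:330,::-1]
cv2.imwrite("pics/m3.png",np.hstack([cv2.resize(a,(400,400*160//200*1)),cv2.resize(b,(347,320))]))
E
```

```text
(no output)
```

View pics/m3.png

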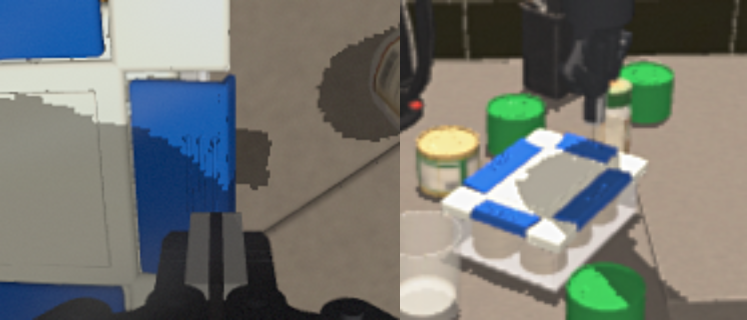

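```bash
cat >> h.py <<'E'
def wray(w,uv):
    f=192/np.tan(np.radians(w["vfov"]/2)); d=np.array([uv[0]-w["cx"],uv[1]-w["cy"]]); r=np.hypot(*d); th=r/f
    R=np.array(w["R"]); return -R.T@w["t"], R.T@np.array([*(np.sin(th)*d/r),np.cos(th)])
def tri(rs):
    A=0;b=0
    for o,d in rs:
        d=d/np.linalg.norm(d); M=np.eye(3)-np.outer(d,d); A=A+M;b=b+M@o
    return np.linalg.solve(A,b)
E
python3 - <<'E'
from h import *
o=bot.get_obs();w=viewer.camera("wrist");s=viewer.camera("scene")
print(o["ee_pos"],w["vfov"],-np.array(w["R"]).T@w["t"])
tip=tri([wray(w,(257,236)),ray(s,(273,176))]);print("tip",tip)
a,d=wray(w,(252,207));print("rib wrist z.07",a+d*(.07-a[2])/d[2])
a,d=wray(w,(257,236));
for z in(.066,.08,.09,.1):print(z,a+d*(z-a[2])/d[2])
for z in(.066,.08,.09,.1):print(z,proj(s,np.array([.5696,-.166,z])))
for p in["press_right","press_near","press_far","press_left"]:
  for m in finder.mark_of("wrist",p)[:2]:
    a,d=wray(w,m["position"]);print(p,m["conf"],np.round(m["position"]),a+d*(.071-a[2])/d[2])
E
```

```text
[ 0.56979353 -0.16622351  0.06628844] 65.70646984690485 [ 0.64927323 -0.1525287   0.24059992]
tip [ 0.57216093 -0.16672009  0.09285222]
rib wrist z.07 [ 0.5827214  -0.15974468  0.07      ]
0.066 [ 0.56141202 -0.16622524  0.066     ]
0.08 [ 0.56845702 -0.16512701  0.08      ]
0.09 [ 0.57348916 -0.16434255  0.09      ]
0.1 [ 0.57852131 -0.1635581   0.1       ]
0.066 [np.float64(272.1337510618465), np.float64(184.50537292036768)]
0.08 [np.float64(272.28668254771185), np.float64(180.50045751064957)]
0.09 [np.float64(272.3971042144724), np.float64(177.60877413836207)]
0.1 [np.float64(272.5085285325107), np.float64(174.69083369069028)]
press_right 0.76 [250. 225.] [ 0.57107649 -0.16006797  0.071     ]
press_near 0.71 [136. 300.] [ 0.49160406 -0.0820945   0.071     ]
press_far 0.76 [107. 129.] [ 0.61908017 -0.06297707  0.071     ]
press_left 0.65 [ 30. 221.] [0.54125873 0.01181726 0.071     ]
```

```bash
python3 -m inch '[[[0,1,-3,6,0,0,0],[0,0,0,4,0,0,0],[0,0,0,2,0,0,0]]]'
```

```text
time: 4.68
ee_pos: [0.5701, -0.163, 0.0537]
tcp_rot: [-180.0, 0.0, 9.0]
wrist_force: [-0.6, 0.5, -0.3]
opening: -0.0003
grasp_force: 0.0
```

```bash
python3 -m inch '[[[0,0,0,3,0,0,0],[0,0,0,3,0,0,0]]]'
```

```text
time: 4.92
ee_pos: [0.5704, -0.1631, 0.0482]
tcp_rot: [180.0, -0.0, 9.0]
wrist_force: [-0.0, 0.6, -0.6]
opening: 0.0001
grasp_force: 0.0
```

```bash
python3 -m inch '[[[0,0,0,2,0,0,0],[0,0,0,2,0,0,0]]]'
```

```text
time: 5.18
ee_pos: [0.5704, -0.1631, 0.0442]
tcp_rot: [180.0, -0.0, 9.0]
wrist_force: [0.6, 0.1, -0.4]
opening: 0.0003
grasp_force: 0.0
```

```bash
python3 -m inch '[[[0,0,0,1,0,0,0],[0,0,0,0,0,0,0]]]'
```

```text
time: 5.42
ee_pos: [0.5703, -0.1631, 0.0433]
tcp_rot: [-180.0, 0.0, 9.0]
wrist_force: [-0.4, -0.4, -0.2]
opening: -0.0001
grasp_force: 0.0
```

```bash
python3 -m inch '[[[0,0,0,2,0,0,0],[0,0,0,1,0,0,0]]]'; python3 - <<'E'
from h import *
a=viewer.camera("wrist")["pixels"][130:290,150:350,::-1]
b=viewer.camera("scene")["pixels"][130:250,200:330,::-1]
cv2.imwrite("pics/m4.png",np.hstack([cv2.resize(a,(400,320)),cv2.resize(b,(347,320))]))
E
```

```text
time: 5.68
ee_pos: [0.5707, -0.1635, 0.0412]
tcp_rot: [179.9, -0.1, 9.0]
wrist_force: [-1.2, 0.1, 7.0]
opening: -0.0002
grasp_force: 3.3
```

View pics/m4.png

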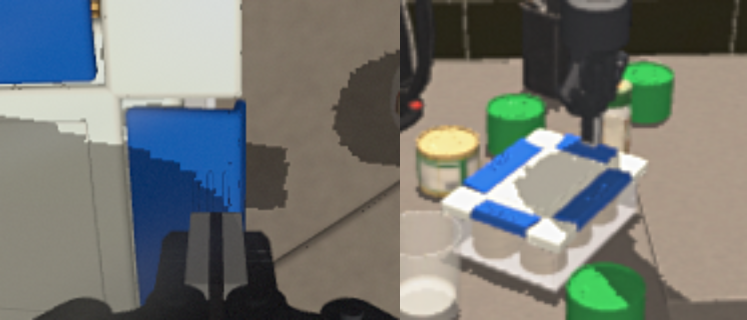

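The tips (crop (215,215)) are now on the right section's ribs, at 7 N, so contact is made; continue pressing to the hard stop.

```bash
python3 -m inch '[[[0,0,0,2,0,0,0],[0,0,0,1,0,0,0]]]'
```

```text
time: 6.02
ee_pos: [0.5707, -0.1639, 0.0384]
tcp_rot: [179.9, -0.1, 8.9]
wrist_force: [-2.3, -2.5, 6.6]
opening: -0.0
grasp_force: 3.3
```

```bash
python3 -m inch '[[[0,0,0,1,0,0,0],[0,0,0,1,0,0,0]]]'
```

```text
time: 6.28
ee_pos: [0.5707, -0.1641, 0.0365]
tcp_rot: [179.9, -0.1, 8.9]
wrist_force: [-1.5, -3.1, 8.0]
opening: -0.0002
grasp_force: 3.9
```

```bash
python3 -m inch '[[[0,0,0,1,0,0,0],[0,0,0,1,0,0,0]]]'
```

```text
time: 6.52
ee_pos: [0.5709, -0.1641, 0.0361]
tcp_rot: [179.8, -0.1, 8.9]
wrist_force: [-7.4, -0.6, 22.6]
opening: -0.0
grasp_force: 11.2
```

```bash
python3 -m inch '[[[0,0,0,1,0,0,0],[0,0,0,-22,0,0,0],[0,22,-30,0,0,0,0],[0,22,-30,0,0,0,0],[0,20,-29,0,0,0,0],[0,0,0,10,0,0,0],[0,0,0,0,0,0,0]]]'
python3 - <<'E'
from h import *
o=bot.get_obs();print(o["tcp_rot"],o["ee_pos"])
for n,p in press(np.array([.557,-.0755]),9.05).items(): print(n,goto([*p,.043],o["tcp_rot"][2]))
w=viewer.camera("wrist")
for p in["press_right","press_near","press_far","press_left"]:
  for m in finder.mark_of("wrist",p)[:2]:
    a,d=wray(w,m["position"]);print(p,m["conf"],np.round(m["position"]),a+d*(.071-a[2])/d[2])
cv2.imwrite("pics/w5.png",w["pixels"][:,:,::-1])
E
```

```text
time: 7.4
ee_pos: [0.6189, -0.0654, 0.0431]
tcp_rot: [-180.0, 0.1, 9.0]
wrist_force: [0.1, 0.3, -0.6]
opening: 0.0004
grasp_force: 0.0
[-1.79979356e+02  1.15065590e-01  8.98054774e+00] [ 0.61885595 -0.06535883  0.04308271]
near [-1.267e+02  4.000e-01  1.000e-01]
far [1.3 0.3 0.1]
left [-62.8 -88.6   0.1]
right [-62.6  89.4   0.1]
press_right 0.92 [382. 317.] [ 0.57193029 -0.16083496  0.071     ]
press_far 0.89 [255. 248.] [ 0.61735228 -0.06317181  0.071     ]
press_left 0.56 [135. 319.] [0.54305476 0.01092965 0.071     ]
```

View pics/w5.png

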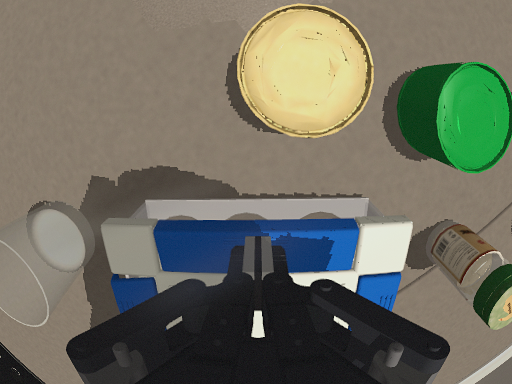

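The tips (258,238) lie over the outer half of the far section (rows 220–270), mid-length; press.

```bash
python3 -m inch '[[[0,1,0,2,0,0,0],[0,0,0,2,0,0,0],[0,0,0,2,0,0,0]]]'
```

```text
time: 8.02
ee_pos: [0.6213, -0.0653, 0.0392]
tcp_rot: [180.0, -0.1, 9.0]
wrist_force: [0.1, -0.9, 5.4]
opening: -0.0
grasp_force: 3.3
```

```bash
python3 -m inch '[[[0,0,0,1,0,0,0],[0,0,0,1,0,0,0]]]'
```

```text
time: 8.28
ee_pos: [0.6215, -0.0653, 0.0375]
tcp_rot: [180.0, -0.1, 9.0]
wrist_force: [0.4, -0.5, 6.3]
opening: -0.0001
grasp_force: 3.3
```

```bash
python3 -m inch '[[[0,0,0,1,0,0,0],[0,0,0,1,0,0,0]]]'
```

```text
time: 8.52
ee_pos: [0.6217, -0.0653, 0.0363]
tcp_rot: [179.9, -0.2, 9.0]
wrist_force: [-2.1, -0.6, 15.5]
opening: -0.0001
grasp_force: 7.8
```

```bash
python3 -m inch '[[[0,0,0,1,0,0,0],[0,0,0,0.5,0,0,0]]]'
```

```text
time: 8.78
ee_pos: [0.6218, -0.0653, 0.0362]
tcp_rot: [179.9, -0.2, 9.0]
wrist_force: [-5.9, -0.2, 23.0]
opening: -0.0002
grasp_force: 11.0
```

```bash
python3 -m inch '[[[0,0,0,1,0,0,0],[0,0,0,-22,0,0,0],[0,-22,-30,0,0,0,0],[0,-22,-30,0,0,0,0],[0,-22,-29,0,0,0,0],[0,0,0,10,0,0,0],[0,0,0,2,0,0,0]]]'
python3 - <<'E'
from h import *
o=bot.get_obs();print(o["tcp_rot"],o["ee_pos"])
for n,p in press(np.array([.557,-.0755]),9.05).items(): print(n,goto([*p,.043],o["tcp_rot"][2]))
w=viewer.camera("wrist")
for p in["press_right","press_near","press_far","press_left"]:
  for m in finder.mark_of("wrist",p)[:2]:
    a,d=wray(w,m["position"]);print(p,m["conf"],np.round(m["position"]),a+d*(.071-a[2])/d[2])
cv2.imwrite("pics/w6.png",w["pixels"][:,:,::-1])
E
```

```text
time: 9.65
ee_pos: [0.5416, 0.0127, 0.0415]
tcp_rot: [-180.0, 0.0, 9.0]
wrist_force: [-3.4, 3.4, 7.6]
opening: 0.0004
grasp_force: 3.4
[-1.79965354e+02  6.80163347e-03  8.99239566e+00] [0.54159113 0.01274179 0.04154898]
near [-62.6  89.6  -1.5]
far [65.4 89.5 -1.5]
left [ 1.3  0.6 -1.5]
right [  1.5 178.6  -1.5]
press_right 0.64 [502. 231.] [ 0.57147612 -0.15978763  0.071     ]
press_right 0.19 [258. 245.] [0.54274135 0.01346582 0.071     ]
press_near 0.83 [384. 321.] [ 0.49243478 -0.08456825  0.071     ]
press_far 0.92 [419. 134.] [ 0.61939941 -0.06236412  0.071     ]
press_left 0.71 [259. 247.] [0.54178968 0.01297669 0.071     ]
```

View pics/w6.png

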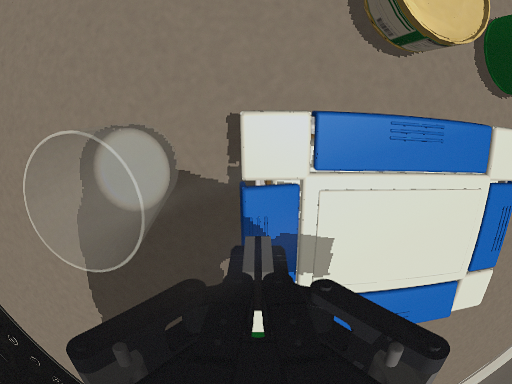

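The tips (258,240) are on the left section, over the ribs, in contact at about 8 N, and the tumbler is well clear. Keep pressing.

```bash
python3 -m inch '[[[0,0,0,2,0,0,0],[0,0,0,1,0,0,0],[0,0,0,1,0,0,0]]]'
```

```text
time: 10.28
ee_pos: [0.5421, 0.0125, 0.0385]
tcp_rot: [-180.0, -0.1, 9.0]
wrist_force: [-1.3, 1.0, 6.9]
opening: 0.0001
grasp_force: 3.5
```

```bash
python3 -m inch '[[[0,0,0,1,0,0,0],[0,0,0,1,0,0,0]]]'
```

```text
time: 10.52
ee_pos: [0.5421, 0.0127, 0.0365]
tcp_rot: [-180.0, -0.1, 9.0]
wrist_force: [-2.6, 2.2, 8.2]
opening: -0.0001
grasp_force: 4.0
```

```bash
python3 -m inch '[[[0,0,0,1,0,0,0],[0,0,0,0,0,0,0]]]'
```

```text
time: 10.78
ee_pos: [0.5422, 0.0127, 0.0363]
tcp_rot: [-180.0, -0.1, 9.0]
wrist_force: [-4.7, 2.7, 13.6]
opening: 0.0
grasp_force: 6.4
```

Hard stop reached; press a little more, then on to the near section.

```bash
python3 -m inch '[[[0,0,0,1,0,0,0],[0,0,0,1,0,0,0],[0,0,0,-22,0,0,0],[0,-21,30,0,0,0,0],[0,-21,30,0,0,0,0],[0,-21,29,0,0,0,0],[0,0,0,10,0,0,0],[0,0,0,2,0,0,0]]]'
python3 - <<'E'
from h import *
o=bot.get_obs();print(o["ee_pos"])
for n,p in press(np.array([.557,-.0755]),9.05).items(): print(n,goto([*p,.040],o["tcp_rot"][2]))
E
```

```text
time: 11.78
ee_pos: [0.493, -0.0854, 0.042]
tcp_rot: [180.0, 0.1, 8.9]
wrist_force: [-4.6, -3.8, 7.2]
opening: 0.0001
grasp_force: 3.6
[ 0.49299093 -0.0853653   0.04200778]
near [0.8 0.3 2. ]
far [128.8   0.    2. ]
left [ 64.6 -88.8   2. ]
right [65.  89.2  2. ]
```

```bash
python3 -m inch '[[[0,0,0,2,0,0,0],[0,0,0,1,0,0,0],[0,0,0,1,0,0,0]]]'
```

```text
time: 12.15
ee_pos: [0.4934, -0.085, 0.0393]
tcp_rot: [179.9, 0.0, 9.0]
wrist_force: [-5.3, -3.0, 6.8]
opening: 0.0001
grasp_force: 3.7
```

```bash
python3 -m inch '[[[0,0,0,1,0,0,0],[0,0,0,1,0,0,0]]]'
```

```text
time: 12.4
ee_pos: [0.4934, -0.0849, 0.0373]
tcp_rot: [179.9, 0.0, 9.0]
wrist_force: [-3.8, -2.8, 6.7]
opening: -0.0001
grasp_force: 3.5
```

```bash
python3 -m inch '[[[0,0,0,1,0,0,0],[0,0,0,0,0,0,0]]]'
```

```text
time: 12.65
ee_pos: [0.4934, -0.0849, 0.0363]
tcp_rot: [179.9, 0.0, 9.0]
wrist_force: [-3.8, -2.6, 6.2]
opening: 0.0002
grasp_force: 3.6
```

```bash
python3 -m inch '[[[0,0,0,1,0,0,0],[0,0,0,1,0,0,0]]]'
```

```text
time: 12.9
ee_pos: [0.4936, -0.0849, 0.036]
tcp_rot: [179.9, -0.0, 9.0]
wrist_force: [-11.0, -1.5, 27.0]
opening: 0.0002
grasp_force: 13.2
```

```bash
python3 -m inch '[[[0,0,0,1,0,0,0],[0,0,0,0,0,0,0]]]'
```

```text
time: 13.15
ee_pos: [0.4936, -0.085, 0.0359]
tcp_rot: [179.9, -0.1, 9.0]
wrist_force: [-14.0, -2.2, 27.8]
opening: 0.0004
grasp_force: 14.2
```

```bash
python3 -m inch '[[[0,0,0,-20,0,0,0],[0,0,0,-50,0,0,0],[0,0,0,-50,0,0,0],[0,-50,0,-30,0,0,0],[0,-50,0,0,0,0,0],[0,0,0,0,0,0,0]]]'
python3 - <<'E'
from h import *
s=viewer.camera("scene");t=viewer.camera("top");w=viewer.camera("wrist")
cv2.imwrite("pics/e1.png",np.hstack([cv2.resize(s["pixels"][160:260,190:320,::-1],(390,300)),cv2.resize(t["pixels"][150:250,190:320,::-1],(390,300))]))
cv2.imwrite("pics/e2.png",w["pixels"][:,:,::-1])
for p,z in [("food_box",0),("press_near",.068),("press_far",.068),("press_left",.068),("press_right",.068),("tumbler",0),("spice_jar",0)]:
    for m in finder.mark_of("top",p)[:1]: print(p,round(m["conf"],2),np.round(onz(t,m["position"],z),3))
E
```

```text
time: 13.9
ee_pos: [0.3932, -0.1004, 0.1839]
tcp_rot: [180.0, -0.1, 9.0]
wrist_force: [0.7, 0.1, 0.7]
opening: 0.0001
grasp_force: 0.0
food_box 0.92 [ 0.554 -0.073  0.   ]
press_near 0.8 [ 0.494 -0.089  0.068]
press_far 0.65 [ 0.616 -0.067  0.068]
press_left 0.74 [0.536 0.01  0.068]
press_right 0.65 [ 0.565 -0.175  0.068]
tumbler 0.93 [0.551 0.102 0.   ]
spice_jar 0.64 [ 0.612 -0.254  0.   ]
```

View pics/e1.png

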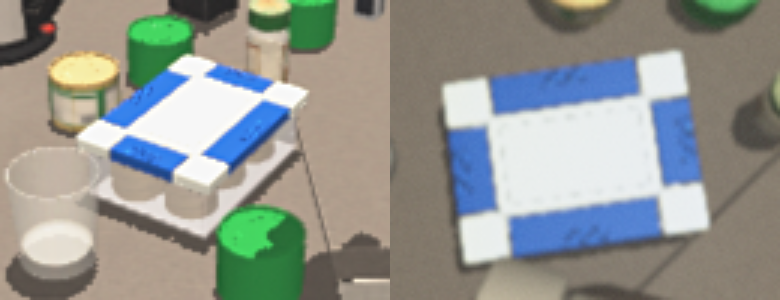

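View pics/e2.png

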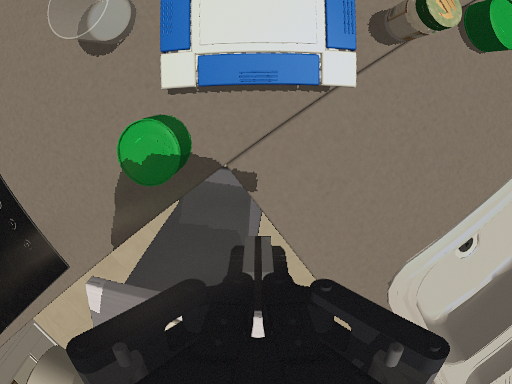

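All four sections look flush in the views (scene crop lid at about (195,120), with no raised edges). The box and its neighbours have not moved, and the hard stops agree at 35.9–36.3 mm. I'm handing in.

```bash
python3 -c "
from workcell import bot
print(bot.job_done())"
```

```text
the job is handed in; nothing more can be done
None
```

I pressed all four blue rim sections down to their hard stops, they look flush in the final pictures with the box and its neighbours where they were, and the job was handed in at about 14 s; no verdict was shown.

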